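# Hold the hardness gauge on the marked spot of a tilted turbo backplate

### The arm

A 6-joint arm with a two-finger parallel gripper is mounted at the origin on the work surface. World frame = base frame: x ahead of the robot, y to its left, z up, the work surface at z = 0. Lengths are in m, angles in rad, forces in N, time in s.
With the tool pointing down it reaches from about 0.35 to 0.775 m from the base axis. Payload 5.5 kg.
Tool frame: the origin (TCP) lies at the very end of the fingers, on their centre line; the grasp point (between the pads) lies 19 mm behind it (env.grip_depth is the distance from the TCP to the grasp point, in m); z points along the fingers, y is the direction in which the jaws open and shut (so a half turn about z gives the same grasp; the last joint's range is limited). The gripper opens to 85 mm and grips with 20 to 120 N. Pads are 22 mm wide; open, the fingers measure 114 mm over their backs; the gripper's body (76 mm by 85 mm) begins 54 mm behind the grasp point. The pads swing forward as they close: fully open they stand 13 mm farther back than shut.
Start: joints at [-1.244, 0.313, 0.046, 1.304, 0, 1.431], TCP at [0.259, -0.514, 0.231] pointing down, gripper open.
Joint ranges: [-2.76, 2.76], [-0.86, 1.69], [-1.03, 1.26], [-2.2, 2.34], [-1.47, 1.5], [-3.14, 3.14]. Speed limits (rad/s): [2.57, 2.57, 3.14, 3.14, 3.14, 3.14].

### API

Orientations are given as a unit quaternion [w, x, y, z].
In Python, from workcell import env gives the robot as it stands.
- The arm moves only by the tool step_arm, never from a script. Its argument "series" is a list of rows, each a list of 3 entries, a list of its own where there are three numbers: the shift along the world's x, y, z in cm, then the turn about the world's z in rad, then the closure in counts, from 0 (fully open) to 255 (shut). A call has 1 to 5 rows; each row is the pose to reach, as a shift and turn from the pose measured when the call began; what a row does not reach only later rows make up. A row lasts 1/8 s, in which the tool goes at most 62.5 mm and 10.7 degrees, less where a joint would pass 70% of its speed; a pose out of reach is approached as far as the arm can. A call with a gripper value outside its range is refused whole. The fingers move at their own pace and stop on an object; "newtons" is the grip in N (left out, the last holds). Time passes only in rows, so rows that repeat a pose let the fingers close. It gives the time, the measured TCP pose, the force and the opening at its end, in the units of the state.
- env.get_state(): the state, without advancing time (a new reading comes with each control period).
- env.read_camera(name): name is "scene" or "top" or "wrist"; returns a dict with "frame" (400x640x3 uint8, red, green, blue), "vertical_fov" (degrees; the focal length in pixels is half the picture's height over the tangent of half this angle, whatever the lens; pixels are square), "cx", "cy" (the principal point, pixels), "camera_from_world" (4x4, takes a point from world to camera coordinates). Camera axes: x right, y down, z forward; pixel columns grow to the right and rows downward; lengths in m; the calibration is good to about 2 mm. A picture is of the moment at which its call begins. There is no depth.
- env.hand_in(): hands the job in, once; it reports no verdict.
The state is a dict: "clock": time; "joint_pos": joint angles; "qvel": joint speeds; "tau": joint torques, N m; "tcp_pos": TCP position; "orientation": TCP orientation; "wrist_force": force on the tool from outside, world axes, zero at the start; "ft_torque": the same for the moment, N m; "finger_gap": finger opening in m.
Only numpy, scipy, OpenCV 4.12 (cv2) and the standard library are available. Lean on these libraries where they do the work, as an engineer would, in place of code of your own. Each camera call takes 0.05 s, during which the arm holds its last target.

### The job

Take the dial hardness gauge out of its stand and press its spring plunger onto the turbo backplate inside the marked ring, with the gauge square to the plate's sloping face and the plunger pushed about half-way in, gently. Finish while still holding it steadily there for the reading, not letting go; do not shift the plate or disturb the other things on the bench.

Things in the scene. Friction and masses are not known exactly. Their poses are not given: they have to be found in the camera images.
- gauge_grip (a point): centre of the grip of the loose hand-held dial gauge (0.2 to 0.3 kg): an upright black square bar 22 x 22 mm, 52 mm high, the gauge's top. Below it: dial case 48 mm across, 20 mm thick, its top 26 mm below this point; 30 mm square collar, underside 80 mm below this point; 16 mm square stem 26 mm long; plunger. z runs up the gauge, x and y square to the grip's sides (dials face x)
- gauge_tip (a point): lowest point of the gauge's round-ended plunger (6 mm thick), on the gauge's z axis, 124 mm below the grip centre while the plunger is out. Axes as the gauge
- plunger (a joint): how far the plunger is pushed into the gauge: 0 = out, 0.012 m = fully in (hard stop). Spring: 1.5 N to start moving, rising by 0.3 N per mm, so about 3.3 N when half-way (6 mm).
- stand: grey plastic stand, fixed, 90 x 90 x 60 mm high, a 19 mm square hole in its top. Origin: centre of its underside. At the start the gauge is upright in it, collar resting on its top, stem and plunger hanging 44 mm into the hole: raise it 50 mm or more to come out
- backplate: round aluminium turbo backplate, 128 mm across, on a stiff tilting, turning fixture (dark steel, 120 x 170 mm). Face slopes 7 to 24 degrees, down towards the robot's side. Origin: centre of its upper face, about 92 mm above the bench; z is square to the face, out of it. Middle boss 44 mm across, 7 mm high. Six small dots are bolt holes. It stays put under a light press
- spot (a point): centre of the marked ring on the backplate's upper face: a dark drawn circle 18 mm across with a small dot in its middle, 42 mm from the plate's centre. z is square to the face and points up out of it.
- wheel_mid (a point): bystander: loose aluminium compressor wheel, 52 mm across, 30 mm high, standing on the bench; point at mid-height.
- driver_grip (a point): bystander: loose screwdriver lying on the bench; point in its handle.
- can_mid (a point): bystander: loose grey can with a yellow cap, 56 mm across and 150 mm high, standing on the bench; point at mid-height.
Mind the look-alikes: they are no part of the job. What is meant by the stand is not green, orange or pink, and is the smaller of those in its own colour.

How it is judged:
On the way:
1. the gauge is lifted clear of its stand in the gripper (z of gauge_tip in the frame of stand above 0.062 m and contact force between the fingers and gauge above 2 N), for 0.2 s.
At the end, for the whole second after the job is handed in: the gripper still holds the gauge; the plunger's tip presses on the backplate within 9 mm of the ring's centre (inside the ring), the gauge is within 7 degrees of square to the face, the plunger is 3 to 9 mm in (of 12), the gauge is still (under 10 mm/s) and the plate has not shifted by 4 mm (distance between gauge_tip and spot below 0.009 m and angle between the z axis of gauge_tip and the z axis of spot, either way round below 0.12 rad and angle between gauge_tip's own z axis and vertical below 0.7 rad and value of joint plunger between 0.003 and 0.009 m and contact force between plunger and backplate above 1 N and contact force between the fingers and gauge above 2 N and linear speed of gauge below 0.01 m/s and distance of spot from where it was at the start of the episode below 0.004 m); the arm keeps its last pose, push and grip.
It fails at once if the gauge is driven hard onto the plate (over 15 N) (contact force between gauge and backplate above 15 N).
It fails at once if the plate is shifted (distance of spot from where it was at the start of the episode above 0.006 m).
It fails at once if a bystander is disturbed (distance of any of wheel_mid, can_mid from where it was at the start of the episode above 0.02 m or distance of driver_grip from where it was at the start of the episode above 0.03 m).
It also fails if it takes over 38 s, if anything falls off the work surface, if the arm or the gripper's body presses on something with over 40 N, if the wrist force passes 120 N, or if a joint passes its speed limit or range.

## Working session

There is one attempt and no reset: what is moved stays moved. The work goes in short steps, Python scripts to look and compute and a tool call to move; the robot and the scene stay as the last step left them, time stands still between calls to the robot, and variables do not carry over. Pictures are saved under pics/ and viewed, and the job is handed in when it is done.

Besides the shell and the picture viewer there is one more tool, called after ">>>" as name(argument=value, ...), one argument or row to a line, values as JSON. step_arm: Moves the arm, as the interface text tells. Its arguments: {"type":"object","properties":{"series":{"type":"array"},"newtons":{"type":"number"}},"required":["series"]}

```bash
ls -la; mkdir -p pics; cat > h.py <<'E'
import numpy as np, cv2
from workcell import env
def cam(n):
    c=env.read_camera(n); f=c["frame"]; fl=f.shape[0]/2/np.tan(np.radians(c["vertical_fov"])/2)
    return dict(img=f[:,:,::-1].copy(),f=fl,cx=c["cx"],cy=c["cy"],T=np.array(c["camera_from_world"]))
def ray(c,u,v):
    R=c["T"][:3,:3];t=c["T"][:3,3]
    d=R.T@np.array([(u-c["cx"])/c["f"],(v-c["cy"])/c["f"],1]);return -R.T@t,d/np.linalg.norm(d)
def onz(c,u,v,z):
    o,d=ray(c,u,v);return o+d*(z-o[2])/d[2]
def proj(c,p):
    q=c["T"][:3,:3]@np.array(p)+c["T"][:3,3];return c["f"]*q[0]/q[2]+c["cx"],c["f"]*q[1]/q[2]+c["cy"]
def tri(l):
    A=np.zeros((3,3));b=np.zeros(3)
    for o,d in l:
        P=np.eye(3)-np.outer(d,d);A+=P;b+=P@o
    p=np.linalg.solve(A,b);return p,[np.linalg.norm((np.eye(3)-np.outer(d,d))@(p-o)) for o,d in l]
E
python3 - <<'E'
from h import *
import pickle
s=env.get_state()
for k,v in s.items(): print(k,np.round(v,4))
print([a for a in dir(env) if a[0]!='_'],env.grip_depth)
C={}
for n in("scene","top","wrist"):
    c=cam(n);C[n]=c;cv2.imwrite(f"pics/{n}0.png",c["img"]);print(n,c["f"],c["cx"],c["cy"],-c["T"][:3,:3].T@c["T"][:3,3])
pickle.dump(C,open("c0.pkl","wb"))
E
```

```text
total 12
drwxr-xr-x  3 agent agent 4096 Dec  7 14:51 .
drwxr-xr-x 23 root  root  4096 Dec  7 14:51 ..
drwxr-xr-x  2 agent agent 4096 Dec  7 14:51 pics
clock 0.0
joint_pos [-1.2436  0.314   0.045   1.3036  0.      1.4312]
qvel [-0.0022  0.0012  0.0021 -0.0006 -0.0007  0.0016]
tau [-8.00000e-04 -4.80631e+01  2.98529e+01  1.95000e-02 -1.00000e-04
 -0.00000e+00]
tcp_pos [ 0.2586 -0.513   0.2304]
orientation [-9.000e-04  9.729e-01  2.313e-01 -1.000e-04]
wrist_force [0.0081 0.9074 0.803 ]
ft_torque [-0.0386 -0.0133  0.0258]
finger_gap 0.0855
['MotionError', 'get_state', 'grip_depth', 'hand_in', 'read_camera'] 0.0187
scene 459.05912805942904 327.3150754513166 205.92385637552795 [1.23813129 0.16891187 1.08192021]
top 512.1463599194967 322.9884992853742 206.90914710105818 [0.37995731 0.00598776 1.36352913]
wrist 310.3037743287731 321.0343766279826 205.2839445810532 [ 0.32098251 -0.48206384  0.37283428]
```

View pics/scene0.png

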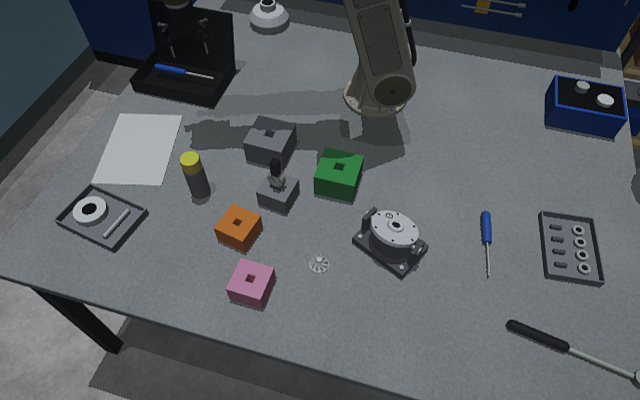

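View pics/top0.png

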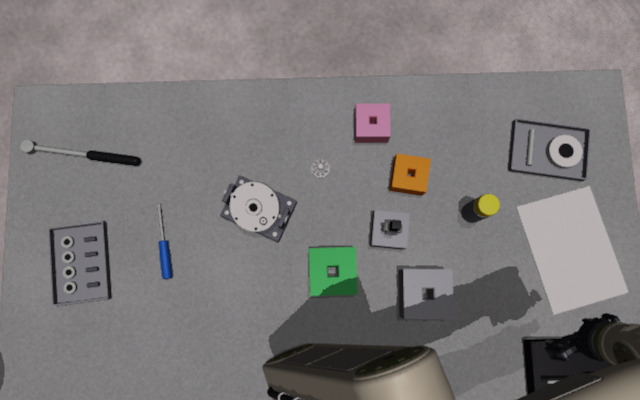

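View pics/wrist0.png

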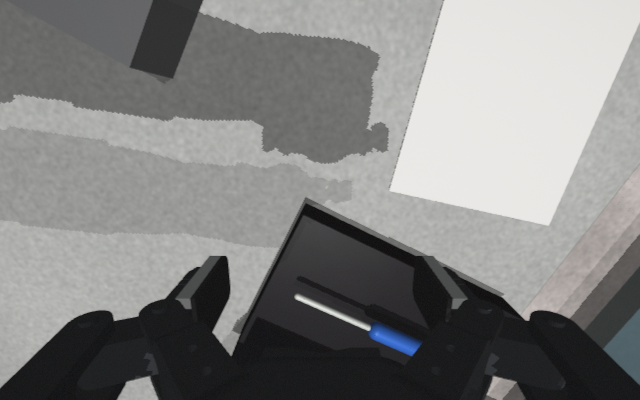

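```bash
python3 - <<'E'
import pickle,cv2,numpy as np
from h import *
C=pickle.load(open("c0.pkl","rb"))
t=C["top"]["img"];s=C["scene"]["img"]
a=cv2.resize(t[170:250,210:310],None,fx=4,fy=4,interpolation=2);b=cv2.resize(t[190:270,360:460],None,fx=4,fy=4,interpolation=2)
c=cv2.resize(s[195:285,345:445],None,fx=4,fy=4,interpolation=2)[:320];d=cv2.resize(s[135:215,245:345],None,fx=4,fy=4,interpolation=2)
cv2.imwrite("pics/crop0.png",np.hstack([np.vstack([a,b])[:590,:],np.vstack([c[:320],d])[:590,:]]))
c=C["top"]
for n,u,v,z in[("plate",254,207,.092),("ring",263,221,.092),("grip",395,227,.13),("stand",390,230,.06),("wheel",320,168,.03),("can",487,205,.15),("driver",166,260,.01),("green",333,271,.06),("grey2",427,293,.06)]: print(n,onz(c,u,v,z).round(3))
E
```

```text
plate [0.572 0.169 0.092]
ring [0.536 0.147 0.092]
grip [ 0.507 -0.176  0.13 ]
stand [ 0.507 -0.173  0.06 ]
wheel [0.681 0.001 0.03 ]
can [ 0.552 -0.397  0.15 ]
driver [0.451 0.412 0.01 ]
green [ 0.408 -0.024  0.06 ]
grey2 [ 0.346 -0.258  0.06 ]
```

View pics/crop0.png

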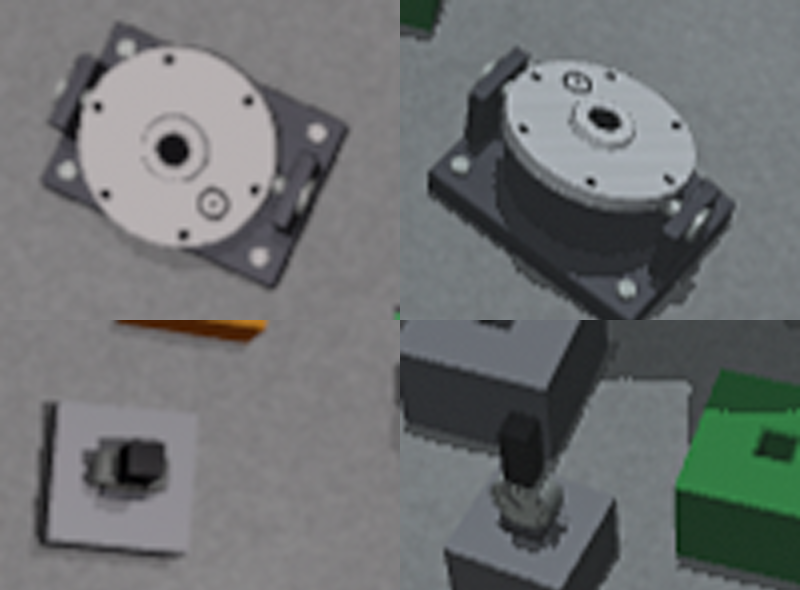

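>>> step_arm(
  series=[
    [[2,4,7],0,0],
    [[5,9,9],0,0],
    [[8,14,9],0,0],
    [[11,19,9],0,0],
    [[14,24,9],0,0],
  ],
)

```text
clock: 0.78
tcp_pos: [0.3984, -0.273, 0.3207]
orientation: [-0.0, 0.973, 0.231, 0.0]
wrist_force: [1.8, -0.5, 0.4]
finger_gap: 0.0849
```

```bash
cat > snap.py <<'E'
import sys,pickle
from h import *
n,tag=sys.argv[1:3]
s=env.get_state();c=cam(n);c["tcp"]=s["tcp_pos"];cv2.imwrite(f"pics/{tag}.png",c["img"]);pickle.dump(c,open(tag+".pkl","wb"))
print(np.round(s["tcp_pos"],4),np.round(s["orientation"],4),np.round(s["joint_pos"],3),"cam",(-c["T"][:3,:3].T@c["T"][:3,3]).round(3),"axis",c["T"][2,:3].round(3),"right",c["T"][0,:3].round(3))
E
python3 snap.py wrist w1
```

```text
[ 0.3984 -0.273   0.3207] [-5.00e-04  9.73e-01  2.31e-01  1.00e-04] [-7.680e-01  1.230e-01  2.100e-02  1.469e+00  1.000e-03  1.908e+00] cam [ 0.461 -0.242  0.463] axis [-0.244 -0.123 -0.962] right [ 0.449 -0.894  0.   ]
```

View pics/w1.png

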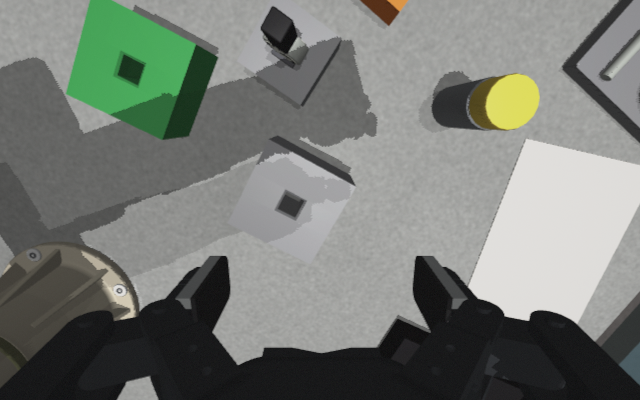

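>>> step_arm(
  series=[
    [[3,5,0],0.18,0],
    [[6,10,0],0.36,0],
    [[9,16,0],0.54,0],
    [[11,22,0],0.72,0],
    [[12,28,0],0.9,0],
  ],
)

```text
clock: 1.45
tcp_pos: [0.5209, 0.0114, 0.3205]
orientation: [-0.003, 0.772, 0.636, 0.0]
wrist_force: [0.9, -0.8, 0.0]
finger_gap: 0.0854
```

>>> step_arm(
  series=[
    [[2,6,-1],0.12,0],
    [[4,12,-3],0.12,0],
    [[4,13,-4],0.12,0],
    [[4,13,-4],0.12,0],
  ],
)

```text
clock: 1.95
tcp_pos: [0.56, 0.1418, 0.2789]
orientation: [-0.004, 0.731, 0.682, -0.001]
wrist_force: [-0.1, -0.5, 0.7]
finger_gap: 0.0855
```

```bash
python3 snap.py wrist w2
```

```text
[0.56   0.1418 0.2789] [-0.0039  0.7314  0.6819 -0.0015] [0.107 0.317 0.167 1.428 0.004 1.748] cam [0.566 0.211 0.421] axis [-0.025 -0.271 -0.962] right [ 0.997 -0.071 -0.005]
```

View pics/w2.png

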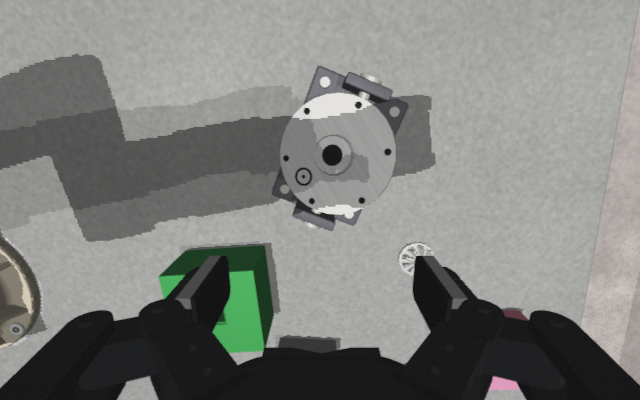

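>>> step_arm(
  series=[
    [[4,-3,-2],0,0],
    [[9,-6,-4],0,0],
    [[9,-6,-4],0,0],
  ],
)

```text
clock: 2.38
tcp_pos: [0.6519, 0.0756, 0.2366]
orientation: [-0.004, 0.734, 0.679, -0.003]
wrist_force: [-0.1, -0.7, 0.7]
finger_gap: 0.0853
```

```bash
python3 snap.py wrist w3; python3 - <<'E'
import pickle
from h import *
out=[]
for t,(u,v) in(("w2",(338,155)),("w3",(245,80))):
    c=pickle.load(open(t+".pkl","rb")); 
    im=c["img"]; 
    u=int(u);v=int(v);cr=im[max(0,v-70):v+70,u-75:u+75];out.append(cv2.resize(cr,(400,int(400*cr.shape[0]/150)),interpolation=2)[:370])
    print(t,u-75,max(0,v-70))
h=min(o.shape[0] for o in out)
cv2.imwrite("pics/pl.png",np.hstack([o[:h] for o in out]))
E
```

```text
[0.6519 0.0756 0.2366] [-0.0043  0.7342  0.6789 -0.0027] [-0.008  0.487  0.317  1.411  0.003  1.641] cam [0.659 0.145 0.379] axis [-0.029 -0.272 -0.962] right [ 0.997 -0.079 -0.008]
w2 263 85
w3 170 10
```

View pics/pl.png

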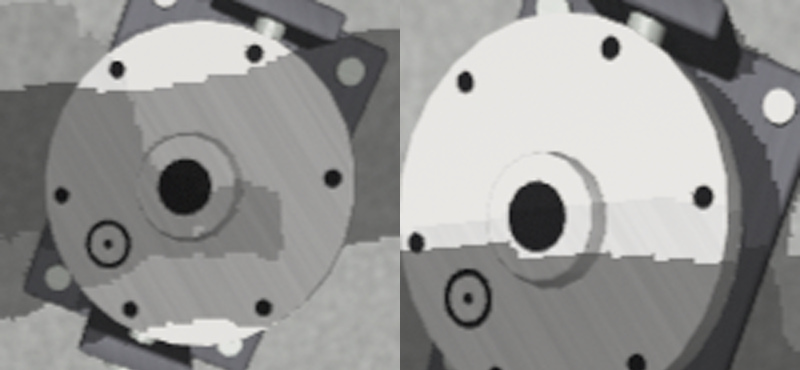

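View pics/w3.png

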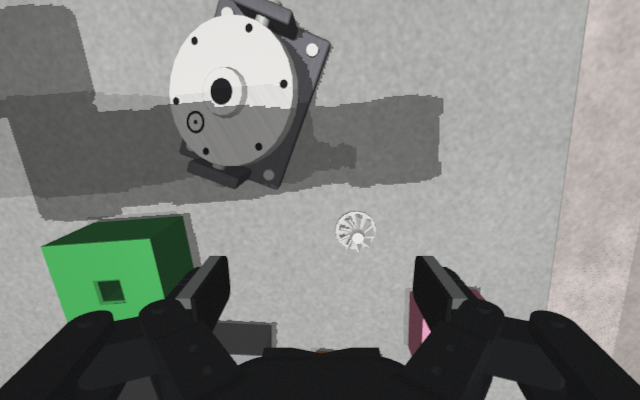

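```bash
cat > plate.py <<'E'
import pickle
from h import *
A=[(263+x/2.667,85+y/2.667) for x,y in((117,69),(255,53),(333,178),(263,307),(130,309),(61,195),(108,244))]
B=[(194,41),(249,28),(284,84),(259,147),(206,151),(177,101),(195,122)]
def cen(c,p,ring):
    g=255-cv2.cvtColor(c["img"],6).astype(float)
    u,v=np.round(p).astype(int);r=5 if not ring else 2
    for _ in range(3):
        w=g[v-r:v+r+1,u-r:u+r+1];w=w-np.percentile(w,70 if not ring else 40);w[w<0]=0
        yy,xx=np.mgrid[-r:r+1,-r:r+1];du,dv=(w*xx).sum()/w.sum(),(w*yy).sum()/w.sum()
        uu,vv=u+du,v+dv; u,v=int(round(uu)),int(round(vv))
    return uu,vv
P=[]
cs=[pickle.load(open(t,"rb")) for t in("w2.pkl","w3.pkl")]
for i,(a,b) in enumerate(zip(A,B)):
    pa,pb=cen(cs[0],a,i==6),cen(cs[1],b,i==6)
    p,e=tri([ray(cs[0],*pa),ray(cs[1],*pb)]);P.append(p);print(np.round(pa,1),np.round(pb,1),p.round(4),np.round(e,4))
P=np.array(P);H=P[:6];m=H.mean(0)
def fit(Q):
    q=Q-Q.mean(0);n=np.linalg.svd(q)[2][2];return n*np.sign(n[2])
for n in(fit(H),fit(P)):
    print("n",n.round(3),"tilt",np.degrees(np.arccos(n[2])).round(2),"downhill yaw",np.degrees(np.arctan2(n[1],n[0])).round(1))
n=fit(P);print("centre",m.round(4),"hole r",np.linalg.norm(H-m,axis=1).round(4),"ring r",np.linalg.norm(P[6]-m).round(4),"out of plane mm",((P-P.mean(0))@n*1e3).round(1))
E
python3 plate.py
```

```text
[306.4 110.6] [194.   40.2] [0.5489 0.2191 0.0746] [0.0001 0.0001]
[358.  104.5] [248.5  27.3] [0.6022 0.2208 0.0922] [0. 0.]
[387.3 151.4] [283.4  83.3] [0.628  0.1736 0.108 ] [0.0001 0.0001]
[361.3 200.1] [258.3 146.1] [0.6004 0.1249 0.107 ] [0.0001 0.0001]
[311. 201.] [205.4 150.8] [0.5468 0.123  0.0889] [0.0004 0.0004]
[285.6 157.9] [175.7 100.9] [0.5213 0.1702 0.0729] [0. 0.]
[303.1 176.1] [195.  121.5] [0.5398 0.1501 0.0826] [0.0001 0.0001]
n [-0.315  0.149  0.937] tilt 20.39 downhill yaw 154.7
n [-0.315  0.149  0.937] tilt 20.37 downhill yaw 154.7
centre [0.5746 0.172  0.0906] hole r [0.056  0.0561 0.0562 0.0561 0.0563 0.0562] ring r 0.0419 out of plane mm [ 0.1  0.  -0.2  0.2 -0.1 -0.1  0.1]
```

>>> step_arm(
  series=[
    [[-3,-5,4],0,0],
    [[-6,-10,5],0,0],
    [[-9,-15,5],0,0],
    [[-12,-20,5],0,0],
    [[-14,-23,5],0,0],
  ],
)

```text
clock: 3.05
tcp_pos: [0.5081, -0.1551, 0.2908]
orientation: [-0.003, 0.735, 0.678, -0.002]
wrist_force: [0.1, 0.5, -0.2]
finger_gap: 0.0851
```

>>> step_arm(
  series=[
    [[0,0,0],0,0],
  ],
)

```text
clock: 3.18
tcp_pos: [0.5059, -0.1569, 0.2929]
orientation: [-0.001, 0.736, 0.677, -0.001]
wrist_force: [-0.4, 0.0, -0.1]
finger_gap: 0.0855
```

```bash
python3 snap.py wrist w4
```

```text
[ 0.5059 -0.1569  0.2929] [-0.0015  0.7363  0.6767 -0.0013] [-4.520e-01  2.180e-01  6.900e-02  1.425e+00 -1.000e-03  1.203e+00] cam [ 0.512 -0.088  0.435] axis [-0.025 -0.274 -0.961] right [ 0.996 -0.085 -0.002]
```

View pics/w4.png

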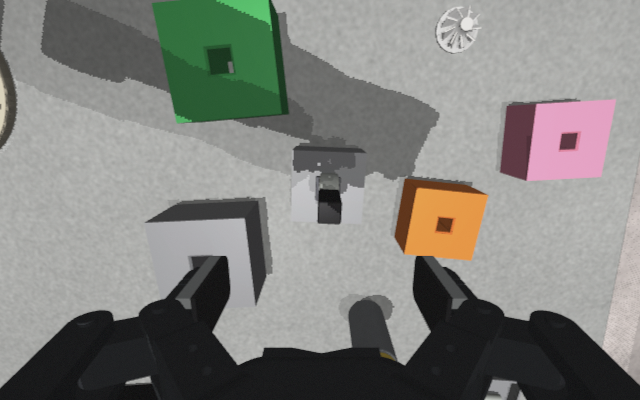

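```bash
python3 - <<'E'
import pickle
from h import *
c=pickle.load(open("w4.pkl","rb"));im=c["img"][140:235,280:380]
g=np.clip(im.astype(float)*1.6+15,0,255).astype(np.uint8)
cv2.imwrite("pics/g4.png",cv2.resize(g,None,fx=6,fy=6,interpolation=cv2.INTER_NEAREST))
E
```

```text
(no output)
```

View pics/g4.png

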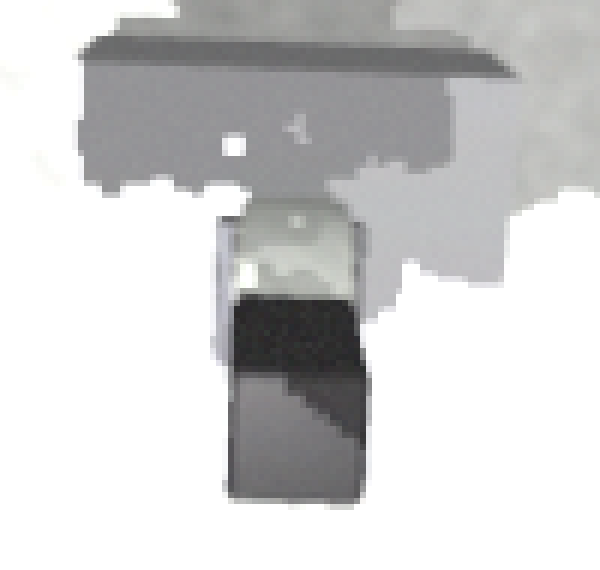

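```bash
python3 - <<'E'
import pickle
from h import *
c=pickle.load(open("w4.pkl","rb"))
k=[(280+x/6-.5,140+y/6-.5) for x,y in((230,373),(369,374),(363,506),(227,503))]
for z in(.166,.15):
    P=np.array([onz(c,u,v,z)[:2] for u,v in k]);print(z,P.mean(0).round(4),[np.linalg.norm(P[i]-P[i-1]).round(4) for i in range(4)],[np.degrees(np.arctan2(*(P[j]-P[i])[::-1])).round(1) for i,j in((0,1),(3,2),(2,1),(3,0))])
# also top view
C=pickle.load(open("c0.pkl","rb"));t=C["top"];im=t["img"][205:245,370:420]
cv2.imwrite("pics/t4.png",cv2.resize(np.clip(im*1.4,0,255).astype(np.uint8),None,fx=12,fy=12,interpolation=0))
E
```

```text
0.166 [ 0.5119 -0.1721] [np.float64(0.0206), np.float64(0.0208), np.float64(0.021), np.float64(0.0208)] [np.float64(-5.3), np.float64(-6.2), np.float64(83.6), np.float64(83.7)]
0.15 [ 0.5119 -0.1771] [np.float64(0.0219), np.float64(0.0221), np.float64(0.0222), np.float64(0.0221)] [np.float64(-5.3), np.float64(-6.2), np.float64(83.6), np.float64(83.7)]
```

View pics/t4.png

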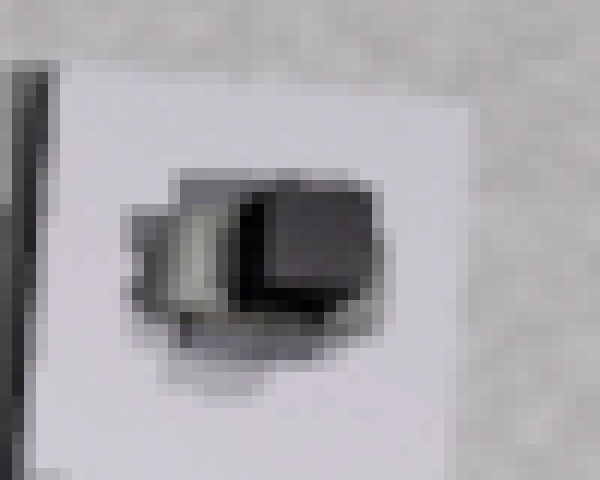

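```bash
python3 - <<'E'
import pickle
from h import *
c=pickle.load(open("w4.pkl","rb"));C=pickle.load(open("c0.pkl","rb"));t=C["top"]
ut=(370+322/12-.5,205+237/12-.5); uw=(280+297/6-.5,140+439/6-.5)
print(tri([ray(t,*ut),ray(c,*uw)]),onz(t,*ut,.166),onz(c,*uw,.166))
# stand top corners in w4
b=c["img"].copy()
print(proj(c,(0.51,-0.173,.06)))
E
```

```text
(array([ 0.51178264, -0.17671494,  0.15060102]), [np.float64(9.992892492146086e-05), np.float64(9.992892492141068e-05)]) [ 0.51002665 -0.17433844  0.166     ] [ 0.51188518 -0.17195012  0.166     ]
(np.float64(325.57060411525185), np.float64(188.06658736179585))
```

```bash
python3 - <<'E'
import pickle
from h import *
C=pickle.load(open("c0.pkl","rb"));s=C["scene"];im=s["img"][150:215,250:310]
cv2.imwrite("pics/s4.png",cv2.resize(np.clip(im*1.8+10,0,255).astype(np.uint8),None,fx=9,fy=9,interpolation=0))
E
```

```text
(no output)
```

View pics/s4.png

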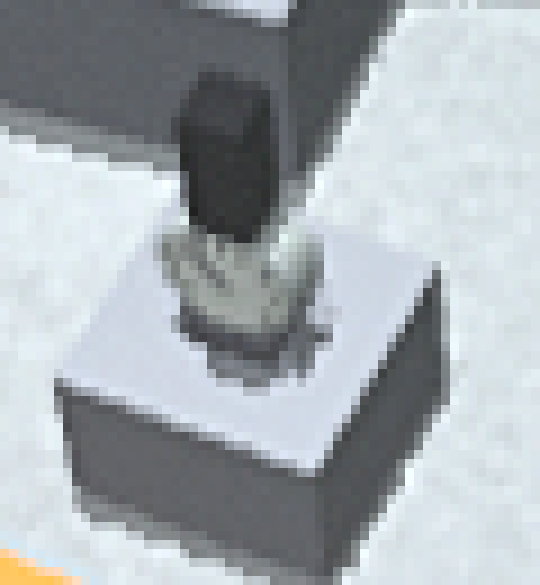

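>>> step_arm(
  series=[
    [[-3,-1,-1],0,0],
    [[-7,-2,-2],0,0],
    [[-7,-2,-2],0,0],
  ],
)

```text
clock: 3.6
tcp_pos: [0.4345, -0.1748, 0.2735]
orientation: [-0.002, 0.736, 0.677, -0.001]
wrist_force: [0.3, 0.0, 0.2]
finger_gap: 0.0853
```

```bash
python3 snap.py wrist w5; python3 - <<'E'
import pickle
from h import *
c=pickle.load(open("w5.pkl","rb"));u,v=map(int,proj(c,(.512,-.173,.16)));print(u,v);im=c["img"][v-45:v+50,u-50:u+50]
g=np.clip(im.astype(float)*1.6+15,0,255).astype(np.uint8)
cv2.imwrite("pics/g5.png",cv2.resize(g,None,fx=6,fy=6,interpolation=cv2.INTER_NEAREST))
E
```

```text
[ 0.4345 -0.1748  0.2735] [-0.0017  0.736   0.677  -0.0011] [-5.530e-01  9.900e-02 -1.200e-01  1.355e+00 -1.000e-03  1.101e+00] cam [ 0.441 -0.106  0.416] axis [-0.025 -0.274 -0.962] right [ 0.996 -0.084 -0.002]
412 191
```

View pics/g5.png

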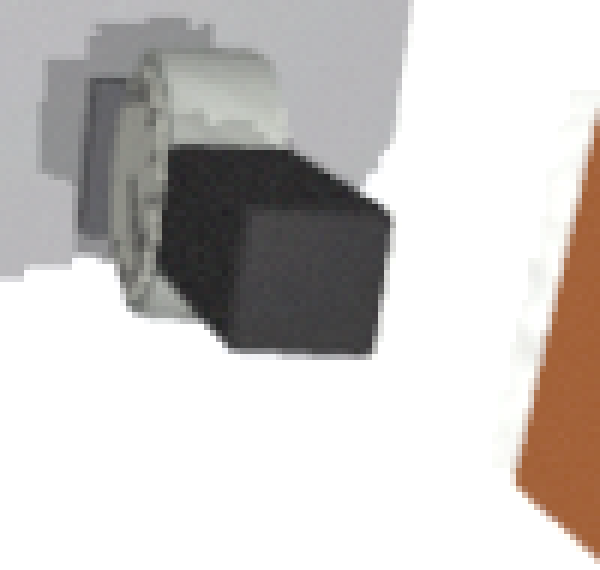

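```bash
python3 - <<'E'
import pickle
from h import *
c4=pickle.load(open("w4.pkl","rb"));c5=pickle.load(open("w5.pkl","rb"));C=pickle.load(open("c0.pkl","rb"))
k4=[(280+x/6-.5,140+y/6-.5) for x,y in((230,373),(369,374),(363,506),(227,503))]
k5=[(362+x/6-.5,146+y/6-.5) for x,y in((243,205),(395,212),(374,358),(229,351))]
P=np.array([tri([ray(c4,*a),ray(c5,*b)])[0] for a,b in zip(k4,k5)]);print(P.round(4),P.mean(0).round(4))
for z in(.166,.155):
    Q=np.array([onz(c5,u,v,z)[:2] for u,v in k5]);print(z,Q.mean(0).round(4),[np.linalg.norm(Q[i]-Q[i-1]).round(4) for i in range(4)],[np.degrees(np.arctan2(*(Q[j]-Q[i])[::-1])).round(1) for i,j in((0,1),(3,2),(2,1),(3,0))])
m4=np.mean(k4,0);m5=np.mean(k5,0)
print(tri([ray(c4,*m4),ray(c5,*m5),ray(C["scene"],274.5,161.2)]),tri([ray(c5,*m5),ray(C["scene"],274.5,161.2)]))
E
```

```text
[[ 0.5026 -0.1611  0.1641]
 [ 0.5236 -0.1637  0.1632]
 [ 0.5212 -0.185   0.1621]
 [ 0.5003 -0.1817  0.1643]] [ 0.5119 -0.1729  0.1634]
0.166 [ 0.5112 -0.1721] [np.float64(0.0207), np.float64(0.0208), np.float64(0.0207), np.float64(0.0203)] [np.float64(-7.5), np.float64(-7.7), np.float64(82.5), np.float64(83.9)]
0.155 [ 0.5143 -0.1751] [np.float64(0.0216), np.float64(0.0217), np.float64(0.0216), np.float64(0.0212)] [np.float64(-7.5), np.float64(-7.7), np.float64(82.5), np.float64(83.9)]
(array([ 0.51160557, -0.17171164,  0.16493636]), [np.float64(0.00063328925635913), np.float64(0.0005901015813698903), np.float64(0.0011295043847035968)]) (array([ 0.51139453, -0.17148689,  0.16474555]), [np.float64(0.0008391437363321011), np.float64(0.000839143736332123)])
```

>>> step_arm(
  series=[
    [[4,0.2,-2],-0.02,0],
    [[7.7,0.3,-4],-0.02,0],
    [[7.7,0.3,-5],-0.02,0],
    [[7.7,0.3,-5],-0.02,0],
  ],
  newtons=40,
)

```text
clock: 4.15
tcp_pos: [0.5131, -0.1712, 0.2234]
orientation: [-0.002, 0.742, 0.67, -0.001]
wrist_force: [-0.5, 1.1, 0.9]
finger_gap: 0.0857
```

>>> step_arm(
  series=[
    [[-0.1,-0.1,-4],0,0],
    [[-0.1,-0.1,-8],0,0],
    [[-0.1,-0.1,-9.9],0,0],
    [[-0.1,-0.1,-9.9],0,0],
  ],
)

```text
clock: 4.65
tcp_pos: [0.5109, -0.1717, 0.1242]
orientation: [-0.002, 0.742, 0.67, -0.001]
wrist_force: [0.0, 0.1, 0.5]
finger_gap: 0.0854
```

>>> step_arm(
  series=[
    [[0,0,0],0,255],
    [[0,0,0],0,255],
    [[0,0,0],0,255],
    [[0,0,0],0,255],
    [[0,0,0],0,255],
  ],
)

```text
clock: 5.28
tcp_pos: [0.5116, -0.172, 0.125]
orientation: [-0.002, 0.742, 0.67, -0.001]
wrist_force: [-0.2, -0.1, 5.9]
finger_gap: 0.0216
```

```bash
python3 snap.py scene s6; python3 - <<'E'
import pickle
from h import *
c=pickle.load(open("s6.pkl","rb"))
cv2.imwrite("pics/s6c.png",cv2.resize(c["img"][90:220,200:360],None,fx=4.5,fy=4.5,interpolation=2))
s=env.get_state();print(s["finger_gap"],s["wrist_force"],s["ft_torque"])
E
```

```text
[ 0.5116 -0.172   0.125 ] [-0.0017  0.7421  0.6703 -0.0009] [-0.473  0.304 -0.234  1.036 -0.     1.2  ] cam [1.238 0.169 1.082] axis [-0.559 -0.149 -0.816] right [-0.276  0.961  0.014]
0.021517703911114055 [0.03254758 0.91551283 5.84581237] [ 0.06863566 -0.06869309  0.00918743]
```

View pics/s6c.png

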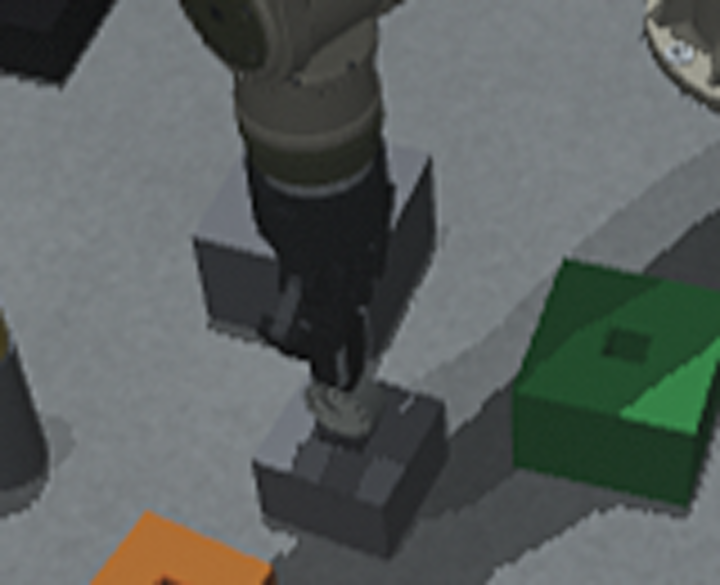

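>>> step_arm(
  series=[
    [[0,0,2],0,255],
    [[0,0,5],0,255],
    [[0,0,7.5],0,255],
    [[0,0,7.5],0,255],
    [[0,0,7.5],0,255],
  ],
)

```text
clock: 5.95
tcp_pos: [0.5109, -0.1716, 0.1985]
orientation: [-0.003, 0.742, 0.67, -0.001]
wrist_force: [-0.9, -0.0, -1.8]
finger_gap: 0.0214
```

```bash
python3 snap.py scene s7;python3 snap.py wrist w7; python3 - <<'E'
import pickle
from h import *
c=pickle.load(open("s7.pkl","rb"));w=pickle.load(open("w7.pkl","rb"))
a=cv2.resize(c["img"][90:220,220:340],(400,433),interpolation=2);b=w["img"][150:370,220:430];b=cv2.resize(b,(400,433),interpolation=2)
cv2.imwrite("pics/s7c.png",np.hstack([a,np.clip(b*1.6,0,255).astype(np.uint8)]))
s=env.get_state();print(s["finger_gap"],s["wrist_force"],s["ft_torque"])
print(proj(c,(.5117,-.172,.219-.124)),proj(w,(.5117,-.172,.219-.124)))
E
```

```text
[ 0.5109 -0.1716  0.1985] [-0.0027  0.7421  0.6703 -0.0013] [-4.73e-01  2.60e-01 -1.07e-01  1.21e+00 -1.00e-03  1.20e+00] cam [1.238 0.169 1.082] axis [-0.559 -0.149 -0.816] right [-0.276  0.961  0.014]
[ 0.5106 -0.1715  0.1983] [-0.0031  0.7421  0.6703 -0.0015] [-4.73e-01  2.61e-01 -1.07e-01  1.21e+00 -1.00e-03  1.20e+00] cam [ 0.519 -0.103  0.341] axis [-0.032 -0.272 -0.962] right [ 0.995 -0.102 -0.004]
0.02144545562079443 [ 0.80121624 -0.24435231 -2.70978472] [ 0.01231243  0.00356328 -0.01680532]
(np.float64(276.0281426894373), np.float64(177.82167648530645)) (np.float64(322.67837593848196), np.float64(205.15101506874933))
```

View pics/s7c.png

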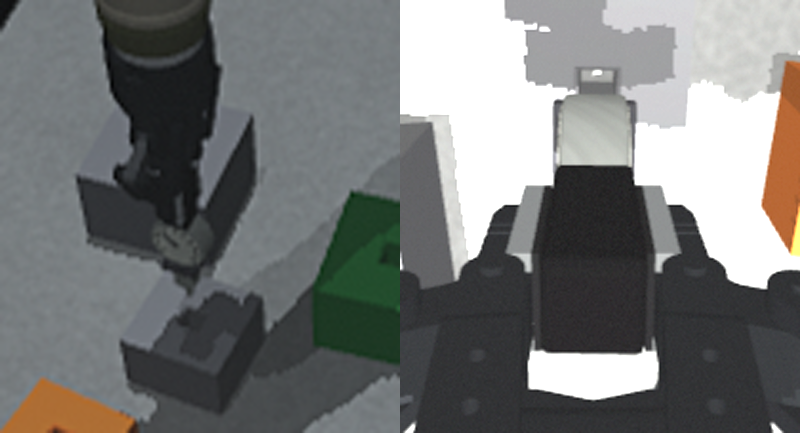

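>>> step_arm(
  series=[
    [[-0.4,-4,0.5],0,255],
    [[-0.7,-7.5,0],0,255],
    [[-0.7,-7.5,-3],0,255],
    [[-0.7,-7.5,-6.3],0,255],
    [[-0.7,-7.5,-6.3],0,255],
  ],
  newtons=25,
)

```text
clock: 6.68
tcp_pos: [0.5009, -0.2449, 0.1316]
orientation: [-0.007, 0.742, 0.67, -0.002]
wrist_force: [-1.2, -0.9, -2.9]
finger_gap: 0.0212
```

>>> step_arm(
  series=[
    [[0.1,1,0],0,255],
    [[0.2,2,0],0,255],
    [[0.25,2.5,0],0,255],
    [[0.3,3,0],0,255],
    [[0.3,3,0],0,255],
  ],
)

```text
clock: 7.3
tcp_pos: [0.5046, -0.2152, 0.1326]
orientation: [-0.006, 0.742, 0.67, -0.002]
wrist_force: [-0.7, -3.8, -0.1]
finger_gap: 0.0216
```

>>> step_arm(
  series=[
    [[0.05,0.5,0],0,255],
    [[0.1,1,0],0,255],
    [[0.15,1.5,0],0,255],
    [[0.15,1.5,0],0,255],
  ],
)

```text
clock: 7.8
tcp_pos: [0.506, -0.1997, 0.1325]
orientation: [-0.006, 0.742, 0.67, -0.002]
wrist_force: [-0.6, -4.4, -3.2]
finger_gap: 0.0217
```

```bash
cat > v.py <<'E'
import sys,pickle
from h import *
tag=sys.argv[1]
c=cam("scene");w=cam("wrist");s=env.get_state()
pickle.dump((c,w,s),open(tag+".pkl","wb"))
p=s["tcp_pos"];u,v=map(int,proj(c,p))
a=cv2.resize(c["img"][max(0,v-60):max(0,v-60)+130,u-60:u+60],(400,433),interpolation=2);b=cv2.resize(w["img"][150:370,220:430],(400,433),interpolation=2)
cv2.imwrite(f"pics/{tag}.png",np.clip(np.hstack([a,b])*1.5,0,255).astype(np.uint8))
print(np.round(p,4),np.round(s["orientation"],4),s["finger_gap"],np.round(s["wrist_force"],2),np.round(s["ft_torque"],3),"crop0",u-60,max(0,v-60))
E
python3 v.py v8
```

```text
[ 0.5061 -0.1998  0.1325] [-0.0062  0.742   0.6704 -0.0021] 0.021189158753489486 [-0.77 -3.95 -3.82] [-0.927  0.059  0.018] crop0 205 105
```

View pics/v8.png

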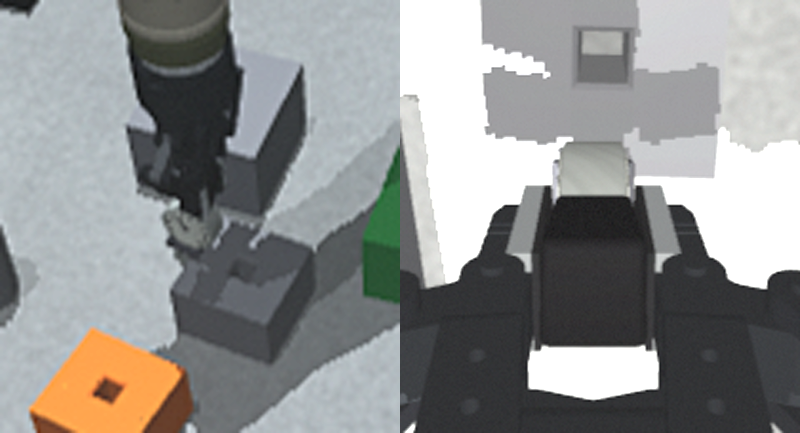

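>>> step_arm(
  series=[
    [[0.05,0.5,0],0,255],
    [[0.1,1,0],0,255],
    [[0.1,1,0],0,255],
    [[0.1,1,0],0,255],
  ],
)

```text
clock: 8.4
tcp_pos: [0.507, -0.1897, 0.1326]
orientation: [-0.006, 0.742, 0.67, -0.002]
wrist_force: [-0.5, -3.4, -1.2]
finger_gap: 0.0215
```

>>> step_arm(
  series=[
    [[0,-1,0],0,255],
    [[-0.2,-3,0],0,255],
    [[-0.2,-3,5],0,255],
    [[-0.2,-3,11],0,255],
    [[-0.2,-3,11],0,255],
  ],
  newtons=60,
)

```text
clock: 9.02
tcp_pos: [0.5075, -0.2223, 0.2479]
orientation: [-0.002, 0.742, 0.67, -0.0]
wrist_force: [0.6, -0.5, -2.1]
finger_gap: 0.0211
```

```bash
python3 v.py v9; python3 snap.py top t9; python3 - <<'E'
import pickle
from h import *
c,w,s=pickle.load(open("v9.pkl","rb"));t=pickle.load(open("t9.pkl","rb"))
p=s["tcp_pos"];print(proj(w,p-[0,0,.1]),proj(c,p),proj(t,p))
u,v=map(int,proj(c,p));a=c["img"][v-20:v+50,u-45:u+45];u2,v2=map(int,proj(t,p));b=t["img"][v2-35:v2+35,u2-45:u2+45]
print(u-45,v-20,u2-45,v2-35)
cv2.imwrite("pics/z9.png",np.clip(np.vstack([cv2.resize(x,(540,420),interpolation=0) for x in(a,)])*2.,0,255).astype(np.uint8))
cv2.imwrite("pics/w9.png",np.clip(w["img"]*1.4,0,255).astype(np.uint8))
E
```

```text
[ 0.5053 -0.2207  0.2428] [-0.0058  0.7423  0.6701 -0.0016] 0.02155343061506558 [ 1.04  0.3  -2.97] [ 0.055  0.019 -0.007] crop0 194 74
[ 0.5053 -0.2207  0.2428] [-0.0058  0.7423  0.6701 -0.0016] [-0.558  0.274  0.021  1.329  0.     1.115] cam [0.38  0.006 1.364] axis [ 0.146 -0.007 -0.989] right [-0.03  -1.     0.003]
(np.float64(320.0179177883852), np.float64(204.5007453431712)) (np.float64(254.01281072538964), np.float64(134.5814052470181)) (np.float64(422.48650975019973), np.float64(221.8634485567019))
209 114 377 186
```

View pics/w9.png

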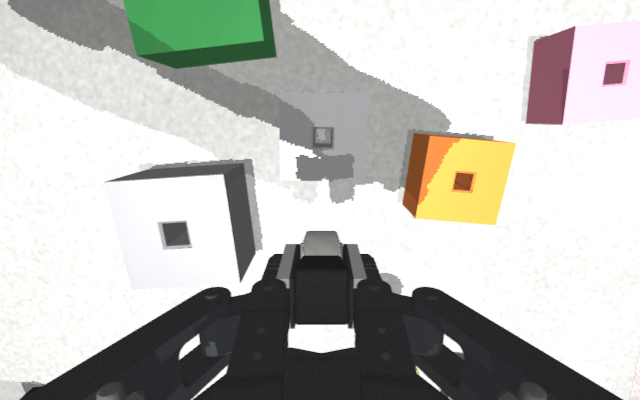

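View pics/z9.png

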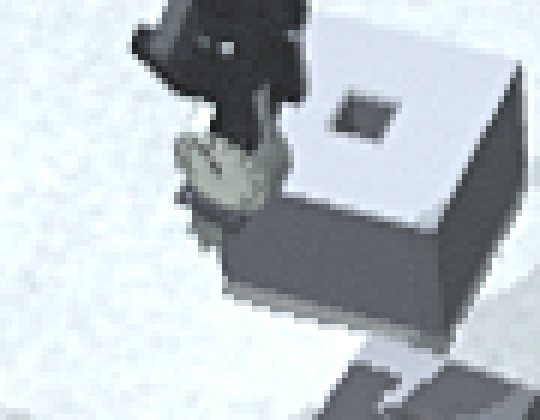

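```bash
python3 - <<'E'
import pickle
from h import *
c,w,s=pickle.load(open("v9.pkl","rb"))
s=pickle.load(open("t9.pkl","rb"));tcp=s["tcp"]
a=c["img"][100:175,215:275];k=9
im=np.clip(cv2.resize(a,None,fx=k,fy=k,interpolation=0)*2.2,0,255).astype(np.uint8)
P=np.array(tcp)+[0,0,.0187];y=np.radians(84.2)
ims=[]
for th,col in((15,(255,0,0)),(20.4,(0,200,0)),(26,(0,0,255))):
    d=np.array([-np.sin(np.radians(th))*np.cos(y),-np.sin(np.radians(th))*np.sin(y),-np.cos(np.radians(th))])
    for L in(.0837,.1097,.1277):
        u,v=proj(c,P+d*L);cv2.circle(im,(int((u+.5-215)*k),int((v+.5-100)*k)),3,col,-1)
cv2.imwrite("pics/z10.png",im);print(im.shape)
E
```

```text
(675, 540, 3)
```

View pics/z10.png

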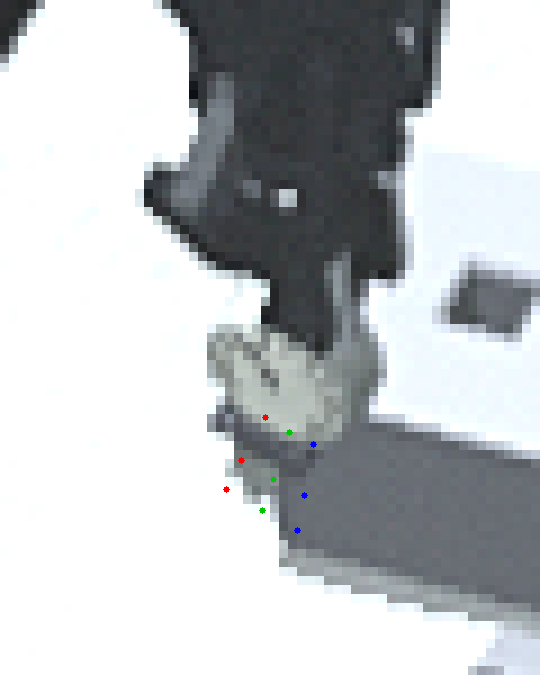

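>>> step_arm(
  series=[
    [[0,0,0],0,255],
    [[0,0,0],0,255],
  ],
)

```text
clock: 9.43
tcp_pos: [0.5038, -0.2198, 0.24]
orientation: [-0.009, 0.742, 0.67, -0.002]
wrist_force: [0.8, -0.8, -2.8]
finger_gap: 0.0214
```

```bash
python3 v.py v11; cat > ax.py <<'E'
import pickle,sys
from h import *
tag=sys.argv[1];yaw=float(sys.argv[2]);n=int(sys.argv[3]) 
c,w,s=pickle.load(open(tag+".pkl","rb"));tcp=np.array(s["tcp_pos"])
P=tcp+[0,0,.0187];u,v=map(int,proj(c,tcp));u0,v0=u-25,v-15;k=10
a=c["img"][v0:v0+58,u0:u0+60]
im=np.clip(cv2.resize(a,None,fx=k,fy=k,interpolation=0)*1.3,0,255).astype(np.uint8)
raw=im.copy();y=np.radians(yaw)
for th,col in((15,(255,0,0)),(20.4,(0,200,0)),(26,(0,0,255))):
    d=np.array([-np.sin(np.radians(th))*np.cos(y),-np.sin(np.radians(th))*np.sin(y),-np.cos(np.radians(th))])
    for L in(.0837,.1097,.1277):
        uu,vv=proj(c,P+d*L);cv2.circle(im,(int((uu+.5-u0)*k),int((vv+.5-v0)*k)),3,col,-1)
cv2.imwrite(f"pics/ax{n}.png",im);print(u0,v0,tcp)
E
python3 ax.py v11 84.2 11
```

```text
[ 0.5042 -0.2198  0.2406] [-0.008   0.7422  0.6701 -0.0022] 0.020929174875268915 [ 0.4   0.04 -1.96] [0.032 0.038 0.002] crop0 194 74
229 119 [ 0.50417731 -0.21984379  0.2406064 ]
```

View pics/ax11.png

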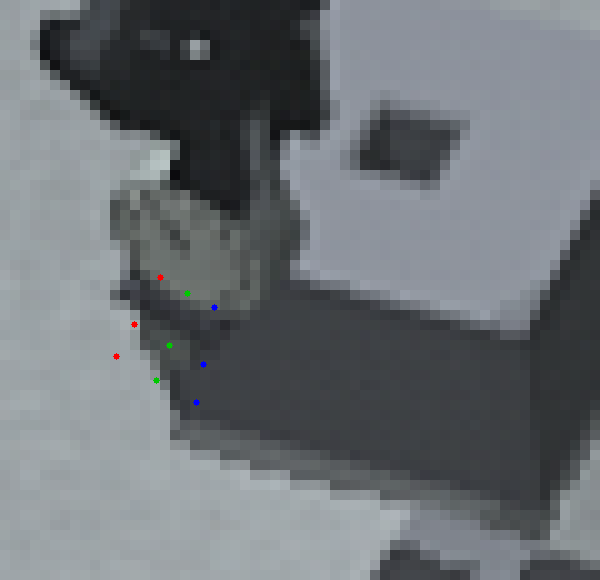

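>>> step_arm(
  series=[
    [[0,4,2],0.15,255],
    [[0,9,3],0.32,255],
    [[-0.5,15,3],0.49,255],
    [[-1,21,3],0.66,255],
    [[-1,26,3],0.83,255],
  ],
)

```text
clock: 10.15
tcp_pos: [0.4935, 0.0423, 0.2707]
orientation: [-0.006, 0.406, 0.914, -0.005]
wrist_force: [-0.1, 0.0, -2.7]
finger_gap: 0.0214
```

```bash
cat > tgt.py <<'E'
import sys
from h import *
h=float(sys.argv[1]) # mm above surface (neg = pressed)
s=env.get_state();n=np.array([-.315,.149,.937]);n/=np.linalg.norm(n);sp=np.array([.5398,.1501,.0826])
T=sp+n*(.1277+h/1e3)-[0,0,.0187];q=s["orientation"]
jy=2*np.degrees(np.arctan2(q[2],q[1]))-90
print("shift cm",((T-s["tcp_pos"])*100).round(2),"turn",np.radians((64.7-jy+90)%180-90).round(3),"tcp",np.round(s["tcp_pos"],4),"q",np.round(q,4),"F",np.round(s["wrist_force"],2),"tq",np.round(s["ft_torque"],3),"j",np.round(s["joint_pos"],2),s["clock"])
E
python3 tgt.py 40
```

```text
shift cm [-0.66 13.28 -4.96] turn 0.395 tcp [0.4935 0.0423 0.2707] q [-0.0064  0.4061  0.9138 -0.0051] F [-0.13  0.02 -2.73] tq [ 0.033 -0.066  0.043] j [-0.07  0.16 -0.05  1.37 -0.01  0.76] 10.15
```

>>> step_arm(
  series=[
    [[-0.5,4,0],0.13,255],
    [[-0.7,9,-1],0.26,255],
    [[-0.7,13.3,-3],0.395,255],
    [[-0.7,13.3,-5],0.395,255],
    [[-0.7,13.3,-5],0.395,255],
  ],
)

```text
clock: 10.78
tcp_pos: [0.485, 0.1757, 0.219]
orientation: [-0.007, 0.218, 0.976, -0.007]
wrist_force: [-0.8, -0.4, -2.4]
finger_gap: 0.0212
```

>>> step_arm(
  series=[
    [[0,0,0],0,255],
  ],
)

```text
clock: 10.9
tcp_pos: [0.4853, 0.1755, 0.2197]
orientation: [-0.007, 0.218, 0.976, -0.007]
wrist_force: [0.9, 0.2, -2.3]
finger_gap: 0.0213
```

```bash
python3 tgt.py 15; python3 v.py v12; python3 ax.py v12 154.7 12;python3 snap.py top t12
```

```text
shift cm [ 0.96 -0.41 -2.2 ] turn -0.001 tcp [0.4853 0.1755 0.2197] q [-0.0067  0.2184  0.9758 -0.007 ] F [ 0.93  0.24 -2.27] tq [ 0.033  0.021 -0.026] j [ 0.2   0.22 -0.11  1.26 -0.01  0.64] 10.9
[0.4854 0.1753 0.2198] [-0.0066  0.2187  0.9758 -0.0069] 0.021227229074053094 [-0.12  0.06 -1.85] [0.057 0.031 0.03 ] crop0 349 109
384 154 [0.48538858 0.17527569 0.21976298]
[0.4854 0.1753 0.2198] [-0.0066  0.2187  0.9758 -0.0069] [ 0.195  0.218 -0.109  1.261 -0.007  0.636] cam [0.38  0.006 1.364] axis [ 0.146 -0.007 -0.989] right [-0.03  -1.     0.003]
```

View pics/ax12.png

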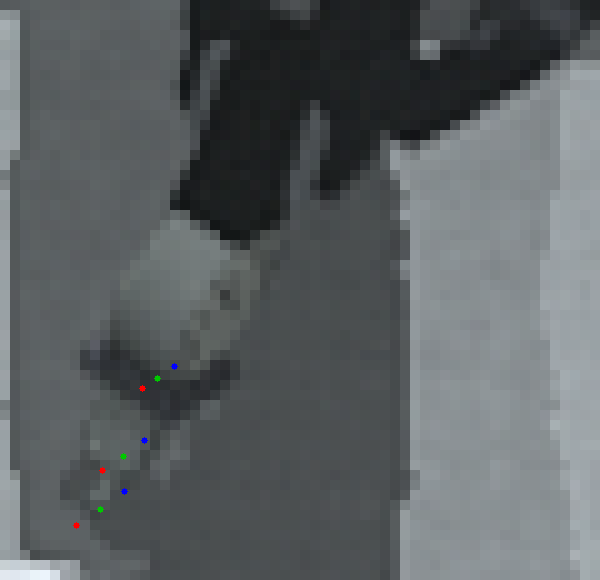

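View pics/t12.png

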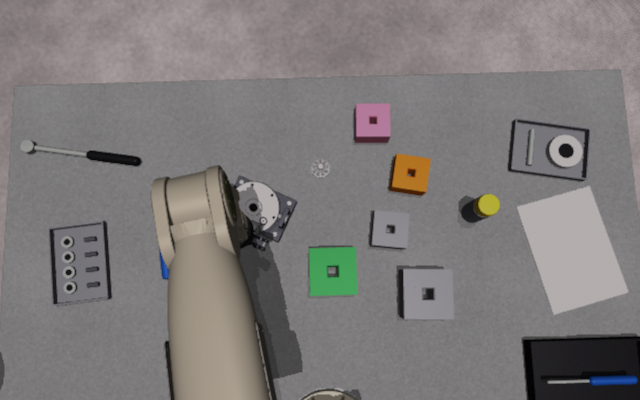

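>>> step_arm(
  series=[
    [[0.6,-0.3,-1.5],0,255],
    [[1.2,-0.5,-2.8],0,255],
    [[1.2,-0.5,-2.8],0,255],
    [[1.2,-0.5,-2.8],0,255],
  ],
  newtons=80,
)

```text
clock: 11.55
tcp_pos: [0.4974, 0.1701, 0.1915]
orientation: [-0.007, 0.219, 0.976, -0.007]
wrist_force: [0.3, -1.2, -2.6]
finger_gap: 0.021
```

```bash
python3 tgt.py 0; python3 v.py v13; python3 ax.py v13 154.7 13; python3 - <<'E'
import pickle
from h import *
c,w,s=pickle.load(open("v13.pkl","rb"))
sp=np.array([.5398,.1501,.0826]);u,v=proj(c,sp);print(u,v,proj(w,sp))
u0,v0=int(u)-25,int(v)-35
a=c["img"][v0:v0+50,u0:u0+60];g=cv2.resize(a,None,fx=12,fy=12,interpolation=0).astype(float)
g=255*np.clip(g/255*1.6,0,1)**.7
g=g.astype(np.uint8)
cv2.circle(g,(int((u+.5-u0)*12),int((v+.5-v0)*12)),4,(0,0,255),1)
tcp=np.array(s["tcp_pos"]);n=np.array([-.315,.149,.937]);p=tcp+[0,0,.0187]-n*.1277;uu,vv=proj(c,p);cv2.circle(g,(int((uu+.5-u0)*12),int((vv+.5-v0)*12)),4,(0,255,0),1)
cv2.imwrite("pics/r13.png",g);cv2.imwrite("pics/w13.png",w["img"])
E
```

```text
shift cm [ 0.22 -0.1  -0.79] turn -0.0 tcp [0.4974 0.1701 0.1915] q [-0.0069  0.2188  0.9757 -0.007 ] F [ 0.3  -1.16 -2.59] tq [ 0.023  0.019 -0.054] j [ 0.18  0.25 -0.14  1.2  -0.01  0.62] 11.55
[0.4977 0.1703 0.1921] [-0.0063  0.2187  0.9758 -0.0068] 0.02103002318132679 [-0.04 -0.45 -2.69] [-0.02  -0.046  0.038] crop0 345 119
380 164 [0.49765093 0.17031642 0.19209412]
388.36742915913266 216.11542101325384 (np.float64(323.00965256388264), np.float64(254.49553360009384))
```

View pics/r13.png

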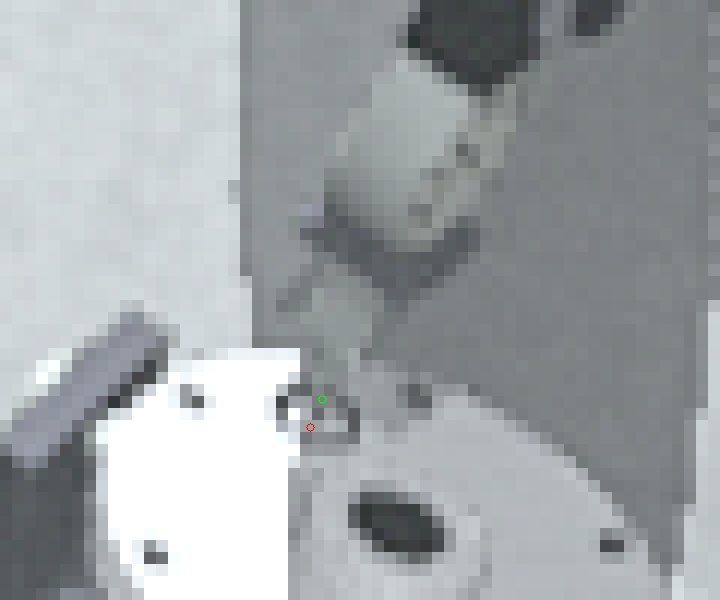

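View pics/w13.png

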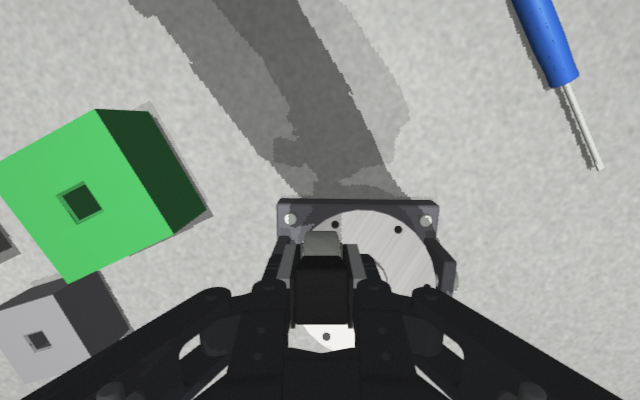

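>>> step_arm(
  series=[
    [[0.1,-0.05,-0.4],0,255],
    [[0.2,-0.1,-0.75],0,255],
    [[0.3,-0.15,-1.05],0,255],
    [[0.3,-0.15,-1.05],0,255],
    [[0.3,-0.15,-1.05],0,255],
  ],
)

```text
clock: 12.28
tcp_pos: [0.5007, 0.1689, 0.1818]
orientation: [-0.006, 0.219, 0.976, -0.007]
wrist_force: [-1.3, 0.7, -0.2]
finger_gap: 0.0207
```

```bash
python3 tgt.py -6; python3 - <<'E'
from h import *
import time
F=[]
for i in range(3):
    env.read_camera("scene");F.append(env.get_state()["wrist_force"])
print(np.round(F,2))
E
python3 v.py v14; python3 - <<'E'
import pickle
from h import *
c,w,s=pickle.load(open("v14.pkl","rb"))
u0,v0=363,181
g=cv2.resize(c["img"][v0:v0+50,u0:u0+60],None,fx=12,fy=12,interpolation=0).astype(float)
cv2.imwrite("pics/r14.png",(255*np.clip(g/255*1.6,0,1)**.7).astype(np.uint8))
E
```

```text
shift cm [ 0.08 -0.07 -0.39] turn -0.001 tcp [0.5007 0.1689 0.1818] q [-0.0062  0.2186  0.9758 -0.0066] F [-1.26  0.68 -0.18] tq [ 0.138  0.126 -0.013] j [ 0.18  0.26 -0.15  1.18 -0.01  0.62] 12.275
[[-0.96  0.24  0.89]
 [-0.71  0.62  0.32]
 [-0.65  0.53  0.37]]
[0.5007 0.1689 0.1817] [-0.0062  0.2186  0.9758 -0.0067] 0.02135356981218823 [-0.06  1.03  0.54] [0.226 0.149 0.01 ] crop0 343 123
```

View pics/r14.png

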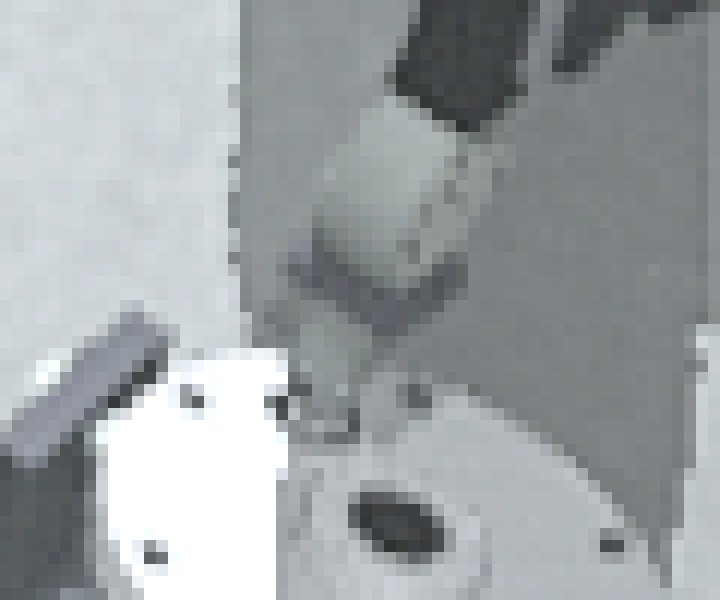

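>>> step_arm(
  series=[
    [[0,0,0],0,255],
    [[0,0,0],0,255],
  ],
)

```text
clock: 12.78
tcp_pos: [0.5007, 0.1689, 0.1818]
orientation: [-0.006, 0.219, 0.976, -0.007]
wrist_force: [-1.0, 1.5, -0.1]
finger_gap: 0.0212
```

```bash
python3 - <<'E'
from h import *
F=[];T=[];c=None
for i in range(12):
    c=cam("scene");s=env.get_state();F.append(s["wrist_force"]);T.append(s["ft_torque"])
print(np.mean(F,0).round(2),np.std(F,0).round(2),np.mean(T,0).round(3),np.round(s["tcp_pos"],4))
n=np.array([-.315,.149,.937]);sp=np.array([.5398,.1501,.0826]);P=np.array(s["tcp_pos"])+[0,0,.0187]
print("axial gap mm",((P-sp)@n-.1277)*1e3,"lateral",(P-sp-n*((P-sp)@n))*1e3)
u0,v0,k=358,170,10
g=cv2.resize(c["img"][v0:v0+58,u0:u0+70],None,fx=k,fy=k,interpolation=2).astype(float)
g=(255*np.clip(g/255*1.6,0,1)**.7).astype(np.uint8)
e1=np.cross([0,0,1],n);e1/=np.linalg.norm(e1);e2=np.cross(n,e1)
# gauge x,y: jaw axis e1 (yaw 64.7)
def box(h,z0,z1,col):
    for z in(z0,z1):
        q=[proj(c,P-n*z+e1*a*h+e2*b*h) for a,b in((1,1),(1,-1),(-1,-1),(-1,1))]
        cv2.polylines(g,[np.array([[(u+.5-u0)*k,(v+.5-v0)*k] for u,v in q]).astype(int)],True,col,1)
box(.015,.0777,.0837,(0,0,255));box(.008,.0837,.1097,(0,200,0))
ring=[proj(c,sp+.009*(np.cos(t)*e1+np.sin(t)*e2)) for t in np.linspace(0,6.28,24)]
cv2.polylines(g,[np.array([[(u+.5-u0)*k,(v+.5-v0)*k] for u,v in ring]).astype(int)],True,(255,0,0),1)
cv2.imwrite("pics/r15.png",g)
E
```

```text
[-0.76  0.68  0.47] [0.38 0.3  0.72] [0.191 0.104 0.014] [0.5007 0.1689 0.1817]
axial gap mm -2.166509087771634 lateral [0.41946217 0.09896699 0.20633112]
```

View pics/r15.png

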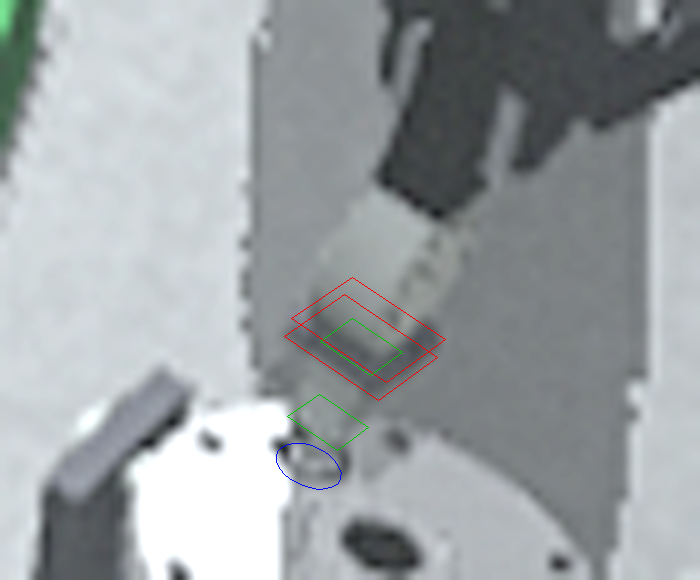

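>>> step_arm(
  series=[
    [[-0.15,0.07,0.45],0,255],
    [[-0.3,0.15,0.9],0,255],
    [[-0.3,0.15,0.9],0,255],
    [[-0.3,0.15,0.9],0,255],
  ],
)

```text
clock: 13.88
tcp_pos: [0.4976, 0.1703, 0.1906]
orientation: [-0.006, 0.219, 0.976, -0.007]
wrist_force: [-0.7, -0.4, -2.2]
finger_gap: 0.0211
```

```bash
cat > f.py <<'E'
from h import *
import sys
n=np.array([-.315,.149,.937]);F=[]
for i in range(int(sys.argv[1])):
    env.read_camera("scene");s=env.get_state();F.append(s["wrist_force"])
sp=np.array([.5398,.1501,.0826]);P=np.array(s["tcp_pos"])+[0,0,.0187]
print(np.mean(F,0).round(2),"along n",np.mean(F@n).round(2),"+-",(np.std(F@n)/len(F)**.5).round(2),"gap",(((P-sp)@n-.1277)*1e3).round(2),np.round(s["tcp_pos"],4),s["clock"])
E
python3 f.py 16
```

```text
[-0.14 -0.01 -2.4 ] along n -2.21 +- 0.14 gap 7.44 [0.4977 0.1704 0.1907] 14.675
```

>>> step_arm(
  series=[
    [[0.1,-0.05,-0.3],0,255],
    [[0.15,-0.07,-0.47],0,255],
    [[0.15,-0.07,-0.47],0,255],
  ],
)

```text
clock: 15.05
tcp_pos: [0.4991, 0.1697, 0.1857]
orientation: [-0.006, 0.219, 0.976, -0.007]
wrist_force: [-0.7, 0.2, -2.4]
finger_gap: 0.0218
```

```bash
python3 f.py 16
```

```text
[-0.22  0.11 -2.22] along n -1.99 +- 0.12 gap 2.46 [0.4992 0.1697 0.186 ] 15.85
```

>>> step_arm(
  series=[
    [[0.05,-0.02,-0.15],0,255],
    [[0.1,-0.05,-0.3],0,255],
    [[0.15,-0.07,-0.45],0,255],
    [[0.19,-0.09,-0.58],0,255],
    [[0.19,-0.09,-0.58],0,255],
  ],
)

```text
clock: 16.48
tcp_pos: [0.5011, 0.1688, 0.1803]
orientation: [-0.006, 0.219, 0.976, -0.007]
wrist_force: [-1.0, 1.3, 0.2]
finger_gap: 0.0212
```

```bash
python3 f.py 16; python3 snap.py scene s20; python3 - <<'E'
import pickle
from h import *
c=pickle.load(open("s20.pkl","rb"))
g=cv2.resize(c["img"][165:225,350:425],None,fx=10,fy=10,interpolation=2).astype(float)
cv2.imwrite("pics/r20.png",(255*np.clip(g/255*1.5,0,1)**.7).astype(np.uint8));cv2.imwrite("pics/s20.png",c["img"])
E
```

```text
[-1.03  0.44  0.5 ] along n 0.86 +- 0.09 gap -3.7 [0.5011 0.1688 0.1803] 17.275
[0.5011 0.1688 0.1803] [-0.0061  0.2186  0.9758 -0.0066] [ 0.177  0.259 -0.154  1.174 -0.007  0.618] cam [1.238 0.169 1.082] axis [-0.559 -0.149 -0.816] right [-0.276  0.961  0.014]
```

View pics/r20.png

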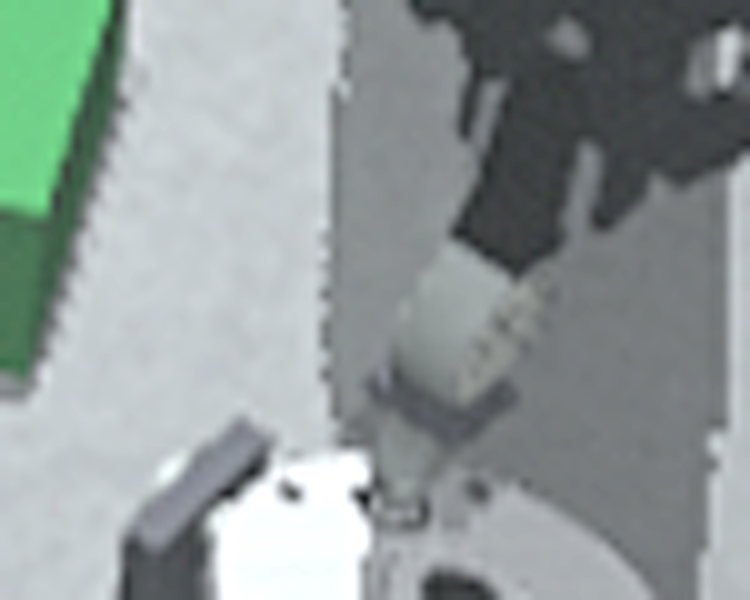

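View pics/s20.png

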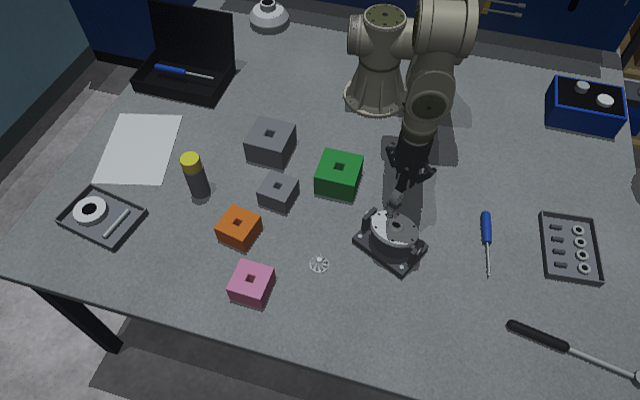

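```bash
python3 - <<'E'
import pickle
from h import *
c=pickle.load(open("s20.pkl","rb"));c0=pickle.load(open("c0.pkl","rb"))["scene"]
n=np.array([-.315,.149,.937]);sp=np.array([.5398,.1501,.0826])
for h in(0,.013,.039,.045):print(h,np.round(proj(c,sp+n*h),2))
def z(im):
    a=im[190:225,372:412].astype(float);a=cv2.resize(a,None,fx=10,fy=10,interpolation=2);return (255*np.clip((a-40)/(170-40),0,1)**.8).astype(np.uint8)
cv2.imwrite("pics/zz.png",np.hstack([z(c0["img"]),z(c["img"])]))
E
```

```text
0 [388.37 216.12]
0.013 [389.98 212.44]
0.039 [393.27 204.94]
0.045 [394.04 203.18]
```

View pics/zz.png

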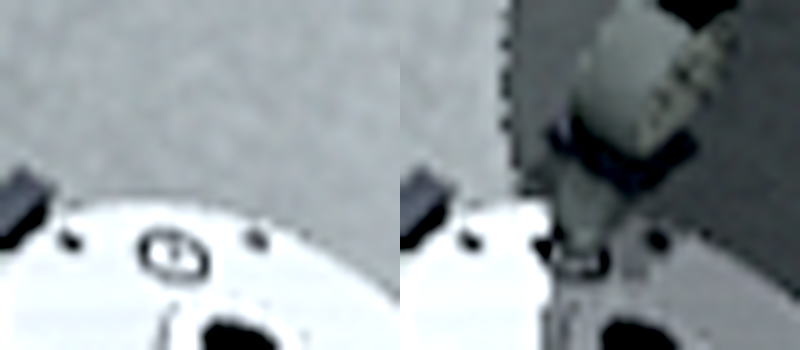

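```bash
python3 - <<'E'
from h import *
s=env.get_state();print(s["clock"],s["finger_gap"],np.abs(s["qvel"]).max().round(4));print(env.hand_in())
E
```

```text
17.325 0.021508510017666422 0.002
the job is handed in; nothing more can be done
None
```

I took the gauge out of the small grey stand and pressed its plunger onto the marked ring. I handed the job in at 17.3 s with the gripper still holding it; no verdict came back.

- **Tilting the gauge:** The moves only allow turns about the vertical, but the face slopes 20.4°. So I pivoted the gauge in the fingers by pushing its stem against the stand's edge. I then turned it to face the slope.
- **Position and squareness:** In the last scene picture, stem and collar sat about 1 pixel (about 2.5 mm) from where a centred, square gauge should appear. That puts the tip inside the ring and the gauge within about 2–3° of square. The tip itself was hidden behind the stem.
- **Press:** The averaged force along the plate's normal was about 3 N, so the plunger is about 5 mm in.
- **Steadiness:** The arm was still, and the fingers held with an 80 N grip setting and a 21.5 mm opening.
- **Other things:** The plate and bystanders looked unmoved in the last scene picture; I did not measure them.

**Checks that disagreed:**
- Position alone put first contact about 2.4 mm later than the force did. I set the depth from the contact found by force, which by travel gives about 6 mm instead of 5. Both are inside the 3–9 mm limits.
- Pressing 1.5 mm deeper raised the force by about 0.1 N where 0.45 N was expected. That could be noise, or a slight slip of the gauge in the grip.

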